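# Reset the vacuum valve on the repair bench

### The job

Reset the red valve on the repair bench: close its wheel clockwise until it comes up against its stop, then back it off (counter-clockwise) exactly two full turns. Finish while still gripping the red crank handle there, holding it still: do not let go at the end. Leave the yellow valve as it is set and do not disturb the other things on the mat.

Things in the scene. Friction and masses are not known exactly. Their poses are not given: they have to be found in the camera images.
- red_axis (a point): point on the upright turning axis of the red wheel, at the mid-height of its handle (94 mm above the valve's foot). The fixed valve is a brass body on a 90 mm square aluminium plate; it stands on the 3 mm blue mat and its place and heading differ each time.
- red_handle: the red upright crank handle of the red valve wheel: a plastic cylinder 20 mm across and 50 mm tall, origin at its centre (half-way up), standing 40 mm from the wheel's axis. It spins freely about its own upright axis, so a gripper may carry it round a circle without turning.
- red_wheel (a joint): turn of the red wheel in rad: 0 = closed, against the hard stop; it grows as the valve opens, counter-clockwise seen from above (6.283 per turn); the other end of travel is at 20.4. It takes about 3 N at the handle and stays where it is left. Rim 92 mm across, 12 mm thick; its top is 27 mm below the handle's centre, the hub 2 mm higher.
- yellow_axis (a point): point on the upright turning axis of the yellow wheel, at the mid-height of its handle (94 mm above the valve's foot). The fixed valve is a brass body on a 90 mm square aluminium plate; it stands on the 3 mm blue mat and its place and heading differ each time.
- yellow_handle: the yellow upright crank handle of the yellow valve wheel: a plastic cylinder 20 mm across and 50 mm tall, origin at its centre (half-way up), standing 40 mm from the wheel's axis. It spins freely about its own upright axis, so a gripper may carry it round a circle without turning.
- yellow_wheel (a joint): turn of the yellow wheel in rad: 0 = closed, against the hard stop; it grows as the valve opens, counter-clockwise seen from above (6.283 per turn); the other end of travel is at 20.4. It takes about 3 N at the handle and stays where it is left. Rim 92 mm across, 12 mm thick; its top is 27 mm below the handle's centre, the hub 2 mm higher.
- circuit_board: bystander, not to be disturbed: green circuit board, 60 x 40 x 7 mm; origin near the middle of its underside
- flux_jar: bystander, not to be disturbed: amber jar with black lid, 40 mm across, 36 mm tall; origin near the middle of its underside
- shell_part: bystander, not to be disturbed: grey plastic shell of an appliance, 100 x 60 x 18 mm with a 16 mm round stub; origin near the middle of its underside
- screwdriver: bystander, not to be disturbed: screwdriver with orange handle, 150 mm long, lying; origin near the middle of its underside
- solder_reel: bystander, not to be disturbed: aluminium reel, 60 mm across, 30 mm tall; origin near the middle of its underside
- screw_tray: bystander, not to be disturbed: white tray with four pockets, 80 x 60 x 20 mm; origin near the middle of its underside
- brush: bystander, not to be disturbed: brush with a wooden handle, 140 mm long, lying; origin near the middle of its underside
Not all that is in view belongs to the job. What is shaped like the part that bears red_axis but green or purple is not meant.

How it is judged:
By the outcome, as a careful person would: the job done as asked, in the order asked, and still so for the second after the job is handed in, while the arm keeps its last pose, push and grip.
It also fails if it takes over 64 s, if anything falls off the work surface, if the arm or the gripper's body presses on something with over 40 N, if the wrist force passes 120 N, or if a joint passes its speed limit or range.

### The arm

A 6-joint arm with a two-finger parallel gripper is mounted at the origin on the work surface. World frame = base frame: x ahead of the robot, y to its left, z up, the work surface at z = 0. Lengths are in mm, angles in degrees, forces in N, time in s.
With the tool pointing down it reaches from about 300 to 850 mm from the base axis. Payload 4.2 kg.
Tool frame: the origin (TCP) lies at the very end of the fingers, on their centre line; the grasp point (between the pads) lies 19 mm behind it; z points along the fingers, y is the direction in which the jaws open and shut (so a half turn about z gives the same grasp; the last joint's range is limited). The gripper opens to 91 mm and grips with 3 to 60 N. Pads are 32 mm wide; open, the fingers measure 118 mm over their backs; the gripper's body (76 mm by 178 mm) begins 60 mm behind the grasp point.
Start: joints at [66.921, 18.312, 89.639, -0, 72.044, -1.146], TCP at [214.777, 533.399, 213.976] pointing down, gripper open.
Joint ranges: [-177.97, 177.97], [-48.28, 115.42], [12.27, 149.76], [-77.06, 257.06], [2.81, 150.46], [-146.56, 146.56]. Speed limits (degrees/s): [147.25, 147.25, 180, 180, 180, 180].

### API

Orientations are given as [roll, pitch, yaw] about the fixed x, y, z axes, in that order (R = Rz(yaw) Ry(pitch) Rx(roll)).
In Python, from workcell import telemetry, grab_frame, job gives the robot as it stands.
- The arm moves only by the tool drive_tool, never from a script. Its argument "moves" is a list of rows, each an object of numbers: "claw": the closure, from -1 (fully open) to 1 (shut); "dx", "dy", "dz": the shift along the tool's x, y, z in units of 20 mm (1.0 is 20 mm); "yaw": the turn about the tool's z in units of 0.15 rad (1.0 is 0.15 rad). In form: [{"claw": .., "dx": .., "dy": .., "dz": .., "yaw": ..}, ...]. A call has 1 to 5 rows; each row shifts and turns the pose as measured when the row begins, along the tool's axes as they then stand; what a row does not reach is not made up. A row lasts 1/8 s, in which the tool goes at most 62.5 mm and 10.7 degrees, less where a joint would pass 70% of its speed; a pose out of reach is approached as far as the arm can. A call with a number of a shift or a turn outside -1 to 1 is refused whole. A call with a gripper value outside its range is refused whole. The fingers move at their own pace and stop on an object; "grip_force" is the grip in N (left out, the last holds). Time passes only in rows, so rows that do not move let the fingers close. It gives the time, the measured TCP pose, the force and the opening at its end, in the units of the state.
- telemetry.state(): the state, without advancing time (a new reading comes with each control period).
- grab_frame(name): name is "scene" or "top" or "wrist"; returns a dict with "color" (384x512x3 uint8, blue, green, red), "vertical_fov" (degrees; the focal length in pixels is half the picture's height over the tangent of half this angle, whatever the lens; pixels are square), "cx", "cy" (the principal point, pixels), "pose" (4x4, takes a point from camera to world coordinates). Camera axes: x right, y down, z forward; pixel columns grow to the right and rows downward; lengths in mm; the calibration is good to about 2 mm. A picture is of the moment at which its call begins. There is no depth.
- job.job_done(): hands the job in, once; it reports no verdict.
The state is a dict: "time_s": time; "qpos": joint angles; "qvel": joint speeds; "effort": joint torques, N m; "ee_pos": TCP position; "ee_rot": TCP orientation; "force": force on the tool from outside, world axes, zero at the start; "torque": the same for the moment, N m; "gripper_width": finger opening in mm.
Only numpy, scipy, OpenCV 4.12 (cv2) and the standard library are available. Lean on these libraries where they do the work, as an engineer would, in place of code of your own. Each camera call takes 0.05 s, during which the arm holds its last target.

## Working session

There is one attempt and no reset: what is moved stays moved. The work goes in short steps, Python scripts to look and compute and a tool call to move; the robot and the scene stay as the last step left them, time stands still between calls to the robot, and variables do not carry over. Pictures are saved under pics/ and viewed, and the job is handed in when it is done.

Besides the shell and the picture viewer there is one more tool, called as name(argument=value, ...) on one line, values as JSON. drive_tool: Moves the arm, as the interface text tells. Its arguments: {"type":"object","properties":{"moves":{"type":"array"},"grip_force":{"type":"number"}},"required":["moves"]}

```bash
mkdir -p pics; ls; cat > h.py <<'E'
import numpy as np, cv2
from workcell import telemetry, grab_frame, job
def snap(n,fn):
    f=grab_frame(n); cv2.imwrite('pics/'+fn,f['color']); np.savez('pics/'+fn+'.npz',pose=f['pose'],fov=f['vertical_fov'],cx=f['cx'],cy=f['cy'],color=f['color']); return f
def foc(f): return f['color'].shape[0]/2/np.tan(np.radians(float(f['vertical_fov'])/2))
def ray(f,u,v):
    F=foc(f); d=np.array([(u-f['cx'])/F,(v-f['cy'])/F,1.]); P=np.array(f['pose']); return P[:3,3],P[:3,:3]@d
def atz(f,u,v,z):
    o,d=ray(f,u,v); return o+d*(z-o[2])/d[2]
def proj(f,p):
    P=np.array(f['pose']); c=P[:3,:3].T@(np.array(p)-P[:3,3]); F=foc(f); return F*c[0]/c[2]+f['cx'],F*c[1]/c[2]+f['cy']
E
python3 - <<'E'
from h import *
for n in ['scene','top','wrist']:
    f=snap(n,n+'0.png'); print(n,f['vertical_fov'],f['cx'],f['cy'],np.round(f['pose'],3).tolist())
print(telemetry.state())
E
```

```text
pics
scene 43.26845204690438 258.94218602582123 184.38472312916838 [[-0.544, 0.65, -0.531, 1150.112], [0.839, 0.415, -0.352, 406.407], [-0.009, -0.637, -0.771, 1057.474], [0.0, 0.0, 0.0, 1.0]]
top 46.178139355219884 260.35527546015703 191.52393298956216 [[-0.013, -0.996, 0.086, 384.7], [-0.999, 0.016, 0.03, -42.218], [-0.031, -0.085, -0.996, 1282.544], [0.0, 0.0, 0.0, 1.0]]
wrist 61.15099172864191 253.9757859834864 187.45001596199015 [[0.374, 0.886, 0.274, 135.009], [0.927, -0.357, -0.112, 563.897], [-0.001, 0.295, -0.955, 383.326], [0.0, 0.0, 0.0, 1.0]]
{'time_s': 0.15, 'qpos': array([ 6.69215232e+01,  1.83436828e+01,  8.96888731e+01, -9.07158663e-04,
        7.20421004e+01, -1.14668328e+00]), 'qvel': array([-0.02679074, -0.22267577, -0.22789514,  0.02400522,  0.01511907,
        0.01777177]), 'effort': array([ 3.42774465e-04, -4.12774944e+01, -2.32157385e+01,  7.28042121e-02,
        4.33666119e-02, -1.11541099e-04]), 'ee_pos': array([214.63518485, 533.05388206, 213.31884075]), 'ee_rot': array([-1.79925341e+02, -6.31598600e-04,  1.58068486e+02]), 'force': array([ 0.27468277,  0.39949721, -0.04275059]), 'torque': array([ 0.00221708, -0.02764352,  0.03320119]), 'gripper_width': 91.11791328035407}
```

View pics/scene0.png

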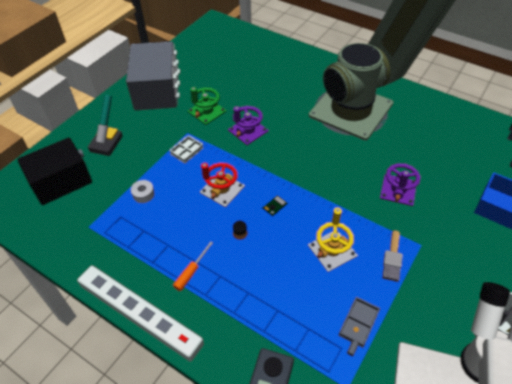

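View pics/top0.png

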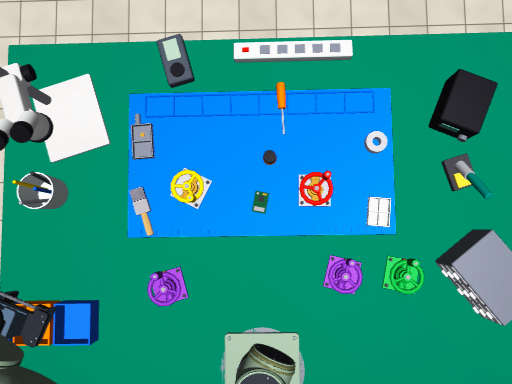

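View pics/wrist0.png

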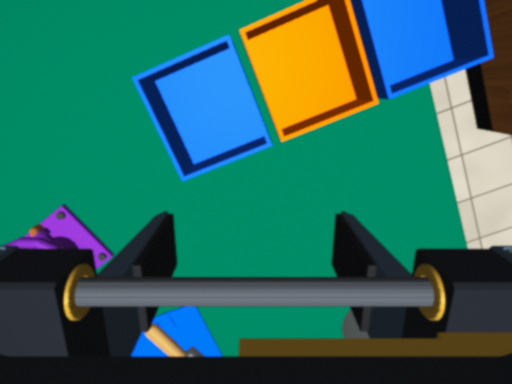

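```bash
python3 - <<'E'
import cv2,numpy as np
a=cv2.imread('pics/top0.png')[155:220,280:355]; b=cv2.imread('pics/scene0.png')[145:215,185:255]
a=cv2.resize(a,(400,400*65//75),interpolation=cv2.INTER_CUBIC)
b=cv2.resize(b,(346,346),interpolation=cv2.INTER_CUBIC)
cv2.imwrite('pics/z0.png',np.hstack([a,b]))
E
```

```text
(no output)
```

View pics/z0.png

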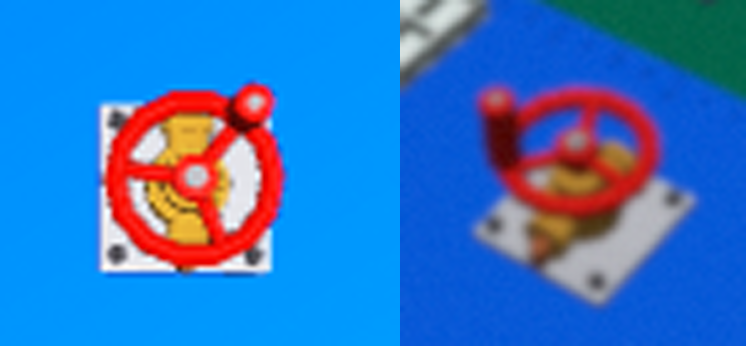

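```bash
python3 - <<'E'
from h import *
T=np.load('pics/top0.png.npz');S=np.load('pics/scene0.png.npz')
for f,h,k in((T,(316.75,188.2),(328,173.9)),(S,(220.6,173.5),(204.2,164.8))):
    a=atz(f,*h,72);b=atz(f,*k,122);d=b-a;print(a,b,np.hypot(d[0],d[1]),np.degrees(np.arctan2(d[1],d[0])))
# yellow
print(atz(T,189,186,72))
E
```

```text
Traceback (most recent call last):
  File "h.py", line 9, in atz
    o,d=ray(f,u,v); return o+d*(z-o[2])/d[2]
        ~~~^^^^^^^
  File "h.py", line 7, in ray
    F=foc(f); d=np.array([(u-f['cx'])/F,(v-f['cy'])/F,1.]); P=np.array(f['pose']); return P[:3,3],P[:3,:3]@d
  File "h.py", line 5, in foc
    def foc(f): return f['color'].shape[0]/2/np.tan(np.radians(float(f['vertical_fov'])/2))
                                                                     ~^^^^^^^^^^^^^^^^
KeyError: 'vertical_fov is not a file in the archive'
```

```bash
sed -i "s/fov=f\['vertical_fov'\]/vertical_fov=f['vertical_fov']/" h.py; python3 - <<'E'
import numpy as np
for n in ['top','scene','wrist']:
    d=dict(np.load(f'pics/{n}0.png.npz')); d['vertical_fov']=d.pop('fov'); np.savez(f'pics/{n}0.png.npz',**d)
from h import *
T=np.load('pics/top0.png.npz');S=np.load('pics/scene0.png.npz')
for f,h,k in((T,(316.75,188.2),(328,173.9)),(S,(220.6,173.5),(204.2,164.8))):
    a=atz(f,*h,72);b=atz(f,*k,122);d=b-a;print(a,b,np.hypot(d[0],d[1]),np.degrees(np.arctan2(d[1],d[0])))
# yellow
print(atz(T,189,186,72))
E
```

```text
[ 495.68226636 -157.67819265   72.        ] [ 527.73310266 -182.76322779  122.        ] 40.700308294900516 -38.049006927244506
[ 495.2410671  -151.72139994   72.        ] [ 527.14177841 -176.87276102  122.        ] 40.62322421909061 -38.25317675115791
[507.25508266 187.83734666  72.        ]
```

drive_tool(moves=[{"claw": -1, "dx": -0.71, "dy": -0.7, "dz": 0, "yaw": 1}, {"claw": -1, "dx": -0.81, "dy": -0.59, "dz": 0, "yaw": 1}, {"claw": -1, "dx": -0.89, "dy": -0.46, "dz": 0, "yaw": 1}, {"claw": -1, "dx": -0.95, "dy": -0.32, "dz": 0, "yaw": 1}, {"claw": -1, "dx": -0.98, "dy": -0.17, "dz": 0, "yaw": 1}], grip_force=15)

```text
time_s: 0.78
ee_pos: [253.8, 438.6, 211.3]
ee_rot: [-179.8, 0.2, 113.8]
force: [0.1, -0.2, 0.2]
gripper_width: 91.2
```

drive_tool(moves=[{"claw": -1, "dx": -1, "dy": 0.0, "dz": 0, "yaw": 1}, {"claw": -1, "dx": -1, "dy": 0.14, "dz": 0, "yaw": 1}, {"claw": -1, "dx": -1, "dy": 0.3, "dz": 0, "yaw": 0.8}, {"claw": -1, "dx": -1, "dy": 0.45, "dz": 0, "yaw": 0}, {"claw": -1, "dx": -1, "dy": 0.45, "dz": 0, "yaw": 0}])

```text
time_s: 1.4
ee_pos: [295.5, 338.0, 210.5]
ee_rot: [-179.8, 0.4, 88.9]
force: [0.3, -1.5, 0.3]
gripper_width: 91.2
```

drive_tool(moves=[{"claw": -1, "dx": -1, "dy": 0.45, "dz": 0, "yaw": 0}, {"claw": -1, "dx": -1, "dy": 0.45, "dz": 0, "yaw": 0}, {"claw": -1, "dx": -1, "dy": 0.45, "dz": 0, "yaw": 0}, {"claw": -1, "dx": -1, "dy": 0.45, "dz": 0, "yaw": 0}, {"claw": -1, "dx": -1, "dy": 0.45, "dz": 0, "yaw": 0}])

```text
time_s: 2.02
ee_pos: [338.9, 233.0, 210.2]
ee_rot: [-179.7, 0.5, 88.9]
force: [-0.2, 1.1, 1.0]
gripper_width: 91.4
```

drive_tool(moves=[{"claw": -1, "dx": -1, "dy": 0.4, "dz": 0, "yaw": 0}, {"claw": -1, "dx": -1, "dy": 0.4, "dz": 0, "yaw": 0}, {"claw": -1, "dx": -1, "dy": 0.4, "dz": 0, "yaw": 0}, {"claw": -1, "dx": -1, "dy": 0.4, "dz": 0, "yaw": 0}, {"claw": -1, "dx": -1, "dy": 0.4, "dz": 0, "yaw": 0}])

```text
time_s: 2.65
ee_pos: [377.2, 128.4, 210.0]
ee_rot: [-179.6, 0.5, 88.9]
force: [0.3, -0.1, -0.8]
gripper_width: 91.4
```

drive_tool(moves=[{"claw": -1, "dx": -1, "dy": 0.4, "dz": 0, "yaw": 0}, {"claw": -1, "dx": -1, "dy": 0.4, "dz": 0, "yaw": 0}, {"claw": -1, "dx": -1, "dy": 0.4, "dz": 0, "yaw": 0}, {"claw": -1, "dx": -1, "dy": 0.4, "dz": 0, "yaw": 0}, {"claw": -1, "dx": -1, "dy": 0.4, "dz": 0, "yaw": 0}])

```text
time_s: 3.28
ee_pos: [415.3, 24.0, 209.9]
ee_rot: [-179.5, 0.5, 88.9]
force: [0.1, -0.1, -0.7]
gripper_width: 91.3
```

drive_tool(moves=[{"claw": -1, "dx": -1, "dy": 0.4, "dz": 0, "yaw": 0}, {"claw": -1, "dx": -1, "dy": 0.4, "dz": 0, "yaw": 0}, {"claw": -1, "dx": -1, "dy": 0.4, "dz": 0, "yaw": 0}, {"claw": -1, "dx": -1, "dy": 0.4, "dz": 0, "yaw": 0}, {"claw": -1, "dx": 0, "dy": 0, "dz": 0, "yaw": 0}])

```text
time_s: 3.9
ee_pos: [445.9, -60.1, 209.3]
ee_rot: [-179.4, 0.5, 88.8]
force: [0.9, 0.5, -0.0]
gripper_width: 91.1
```

Good tracking. Look with the wrist camera from here.

```bash
python3 - <<'E'
from h import *
f=snap('wrist','wrist1.png');print(np.round(f['pose'],3).tolist())
E
```

```text
[[1.0, -0.017, -0.017, 448.05], [-0.021, -0.952, -0.304, 24.836], [-0.011, 0.304, -0.952, 378.611], [0.0, 0.0, 0.0, 1.0]]
```

View pics/wrist1.png

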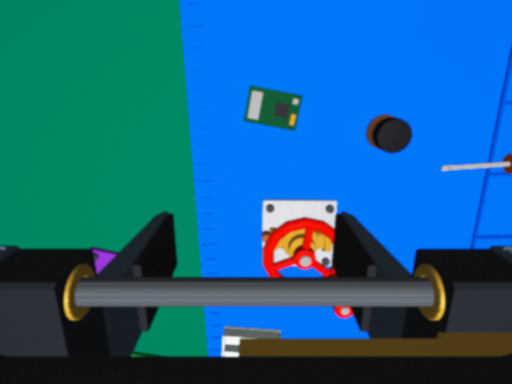

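```bash
python3 - <<'E'
from h import *
f=np.load('pics/wrist1.png.npz')
print(atz(f,306,261,72),atz(f,344,311,122))
E
```

```text
[ 496.10524357 -156.29912891   72.        ] [ 525.36364693 -180.50743231  122.        ]
```

drive_tool(moves=[{"claw": -1, "dx": -1, "dy": 0.7, "dz": 0, "yaw": 0}, {"claw": -1, "dx": -1, "dy": 0.7, "dz": 0, "yaw": 0}, {"claw": -1, "dx": -1, "dy": 0.7, "dz": 0, "yaw": 0}, {"claw": -1, "dx": -1, "dy": 0.7, "dz": 0.0, "yaw": 0}, {"claw": -1, "dx": -1, "dy": 0.7, "dz": 0.0, "yaw": 0}])

```text
time_s: 4.58
ee_pos: [515.2, -161.9, 209.0]
ee_rot: [-179.3, 0.4, 89.1]
force: [1.6, -0.5, 0.5]
gripper_width: 91.1
```

drive_tool(moves=[{"claw": -1, "dx": -0.8, "dy": 0.5, "dz": 0.5, "yaw": 0}, {"claw": -1, "dx": 0, "dy": 0, "dz": 0.5, "yaw": 0}, {"claw": -1, "dx": 0, "dy": 0, "dz": 0, "yaw": 0}])

```text
time_s: 4.95
ee_pos: [525.2, -180.1, 186.0]
ee_rot: [-179.1, 0.3, 88.9]
force: [-0.4, 0.2, 0.3]
gripper_width: 91.6
```

drive_tool(moves=[{"claw": -1, "dx": 0, "dy": 0.05, "dz": 1, "yaw": 0}, {"claw": -1, "dx": 0, "dy": 0, "dz": 1, "yaw": 0}, {"claw": -1, "dx": 0, "dy": 0, "dz": 1, "yaw": 0}, {"claw": -1, "dx": 0, "dy": 0, "dz": 1, "yaw": 0}, {"claw": -1, "dx": 0, "dy": 0, "dz": 0.8, "yaw": 0}])

```text
time_s: 5.58
ee_pos: [523.7, -177.0, 89.6]
ee_rot: [-179.3, 0.3, 89.1]
force: [0.2, -0.5, -0.8]
gripper_width: 91.4
```

```bash
python3 - <<'E'
from h import *
f=snap('wrist','wrist2.png');print(telemetry.state()['ee_pos'], proj(f,(527,-180.4,122)))
f=snap('scene','scene2.png')
w=cv2.imread('pics/wrist2.png');s=cv2.imread('pics/scene2.png')[130:225,160:280]
cv2.imwrite('pics/z2.png',cv2.resize(s,(600,475),interpolation=cv2.INTER_CUBIC))
E
```

```text
[ 522.34927981 -176.453766     87.59929901] (np.float64(263.251359431359), np.float64(275.11967066992935))
```

View pics/wrist2.png

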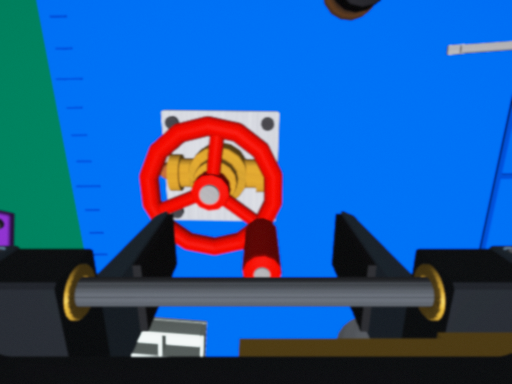

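View pics/z2.png

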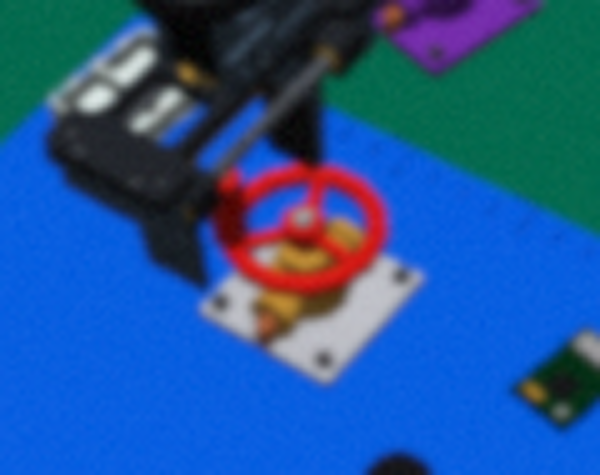

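drive_tool(moves=[{"claw": -1, "dx": -0.2, "dy": 0.22, "dz": 0.3, "yaw": 0}, {"claw": 0.5, "dx": 0, "dy": 0, "dz": 0, "yaw": 0}, {"claw": 1, "dx": 0, "dy": 0, "dz": 0, "yaw": 0}, {"claw": 1, "dx": 0, "dy": 0, "dz": 0, "yaw": 0}, {"claw": 1, "dx": 0, "dy": 0, "dz": 0, "yaw": 0}], grip_force=15)

```text
time_s: 6.3
ee_pos: [528.6, -180.9, 84.9]
ee_rot: [-179.3, 0.3, 89.2]
force: [0.2, 0.2, 0.2]
gripper_width: 54.0
```

drive_tool(moves=[{"claw": 1, "dx": 0, "dy": 0, "dz": 0.1, "yaw": 0}, {"claw": 1, "dx": 0, "dy": 0, "dz": 0, "yaw": 0}, {"claw": 1, "dx": 0, "dy": 0, "dz": 0, "yaw": 0}, {"claw": 1, "dx": 0, "dy": 0, "dz": 0, "yaw": 0}, {"claw": 1, "dx": 0, "dy": 0, "dz": 0, "yaw": 0}])

```text
time_s: 6.92
ee_pos: [527.9, -180.8, 82.8]
ee_rot: [-179.3, 0.2, 89.2]
force: [-0.6, -0.5, 0.5]
gripper_width: 19.9
```

```bash
cat > nx.py <<'E'
import sys,json; from h import *
# usage: nx.py step_deg n gain radial_correct
st=float(sys.argv[1]);n=int(sys.argv[2]); calls=int(sys.argv[3]) if len(sys.argv)>3 else 1
C=np.array([495.7,-155.5])
try: C=np.array(json.load(open('axis.json')))
except Exception: pass
s=telemetry.state();p=s['ee_pos'][:2]-C;a=np.degrees(np.arctan2(p[1],p[0]))
psi=np.radians(s['ee_rot'][2]);X=np.array([np.cos(psi),np.sin(psi)]);Y=np.array([np.sin(psi),-np.cos(psi)])
print('ang %.2f r %.2f z %.1f t %.2f F %s w %.1f q6 %.1f'%(a,np.hypot(*p),s['ee_pos'][2],s['time_s'],np.round(s['force'],1),s['gripper_width'],s['qpos'][5]), np.round(s['ee_pos'],2))
open('log.txt','a').write(json.dumps([s['time_s'],*map(float,s['ee_pos']),*map(float,s['force'])])+'\n')
for c in range(calls):
  R=[]
  for i in range(n):
    k=c*n+i
    a0=np.radians(a+st*k);a1=np.radians(a+st*(k+1));d=40*np.array([np.cos(a1)-np.cos(a0),np.sin(a1)-np.sin(a0)])
    R.append((round(float(d@X)/20,2),round(float(d@Y)/20,2)))
  print(R)
E
python3 nx.py -15 5
```

```text
ang -38.17 r 40.90 z 82.8 t 6.92 F [-0.6 -0.5  0.5] w 19.9 q6 -18.6 [ 527.85 -180.78   82.85]
[(-0.37, -0.37), (-0.26, -0.45), (-0.14, -0.5), (-0.0, -0.52), (0.13, -0.5)]
```

drive_tool(moves=[{"claw": 1, "dx": -0.37, "dy": -0.37, "dz": 0, "yaw": 0}, {"claw": 1, "dx": -0.26, "dy": -0.45, "dz": 0, "yaw": 0}, {"claw": 1, "dx": -0.14, "dy": -0.5, "dz": 0, "yaw": 0}, {"claw": 1, "dx": 0, "dy": -0.52, "dz": 0, "yaw": 0}, {"claw": 1, "dx": 0.13, "dy": -0.5, "dz": 0, "yaw": 0}])

```text
time_s: 7.55
ee_pos: [481.0, -193.1, 82.9]
ee_rot: [-179.6, 0.2, 89.1]
force: [5.5, 4.7, -4.5]
gripper_width: 19.9
```

```bash
python3 nx.py -15 5 2
```

```text
ang -111.29 r 40.38 z 82.9 t 7.55 F [ 5.5  4.7 -4.5] w 19.9 q6 -21.8 [ 481.04 -193.13   82.91]
[(0.24, -0.46), (0.35, -0.38), (0.44, -0.28), (0.5, -0.15), (0.52, -0.02)]
[(0.51, 0.12), (0.46, 0.24), (0.38, 0.35), (0.28, 0.44), (0.15, 0.5)]
```

drive_tool(moves=[{"claw": 1, "dx": 0.24, "dy": -0.46, "dz": 0, "yaw": 0}, {"claw": 1, "dx": 0.35, "dy": -0.38, "dz": 0, "yaw": 0}, {"claw": 1, "dx": 0.44, "dy": -0.28, "dz": 0, "yaw": 0}, {"claw": 1, "dx": 0.5, "dy": -0.15, "dz": 0, "yaw": 0}, {"claw": 1, "dx": 0.52, "dy": -0.02, "dz": 0, "yaw": 0}])

```text
time_s: 8.18
ee_pos: [456.6, -153.6, 82.9]
ee_rot: [179.8, 0.6, 89.1]
force: [4.3, -4.6, -6.8]
gripper_width: 19.7
```

```bash
python3 nx.py -15 5 2
```

```text
ang 177.17 r 39.18 z 82.9 t 8.18 F [ 4.3 -4.6 -6.8] w 19.7 q6 -18.3 [ 456.57 -153.56   82.93]
[(0.52, 0.09), (0.48, 0.22), (0.4, 0.33), (0.3, 0.42), (0.18, 0.49)]
[(0.05, 0.52), (-0.09, 0.52), (-0.22, 0.48), (-0.33, 0.4), (-0.42, 0.3)]
```

drive_tool(moves=[{"claw": 1, "dx": 0.52, "dy": 0.09, "dz": 0, "yaw": 0}, {"claw": 1, "dx": 0.48, "dy": 0.22, "dz": 0, "yaw": 0}, {"claw": 1, "dx": 0.4, "dy": 0.33, "dz": 0, "yaw": 0}, {"claw": 1, "dx": 0.3, "dy": 0.42, "dz": 0, "yaw": 0}, {"claw": 1, "dx": 0.18, "dy": 0.49, "dz": 0, "yaw": 0}])

```text
time_s: 8.8
ee_pos: [482.6, -118.7, 82.8]
ee_rot: [-179.7, 1.1, 89.3]
force: [-4.3, 0.1, 2.5]
gripper_width: 19.6
```

```bash
python3 nx.py -15 5 2
```

```text
ang 109.58 r 39.01 z 82.8 t 8.80 F [-4.3  0.1  2.5] w 19.6 q6 -12.8 [ 482.63 -118.74   82.82]
[(0.12, 0.51), (-0.02, 0.52), (-0.15, 0.5), (-0.28, 0.44), (-0.38, 0.35)]
[(-0.46, 0.24), (-0.51, 0.12), (-0.52, -0.02), (-0.5, -0.15), (-0.44, -0.28)]
```

drive_tool(moves=[{"claw": 1, "dx": 0.12, "dy": 0.51, "dz": 0, "yaw": 0}, {"claw": 1, "dx": -0.02, "dy": 0.52, "dz": 0, "yaw": 0}, {"claw": 1, "dx": -0.15, "dy": 0.5, "dz": 0, "yaw": 0}, {"claw": 1, "dx": -0.28, "dy": 0.44, "dz": 0, "yaw": 0}, {"claw": 1, "dx": -0.38, "dy": 0.35, "dz": 0, "yaw": 0}])

```text
time_s: 9.43
ee_pos: [529.7, -133.9, 82.8]
ee_rot: [-179.3, 1.1, 89.5]
force: [-7.0, -0.7, 4.9]
gripper_width: 19.6
```

```bash
python3 nx.py -15 5 2; python3 - <<'E'
import json,numpy as np
from scipy.optimize import least_squares
P=np.array([json.loads(l) for l in open('log.txt')])[:,1:3]
print(least_squares(lambda c:np.hypot(*(P-c[:2]).T)-c[2],[495.7,-155.5,40]).x)
E
```

```text
ang 32.41 r 40.33 z 82.8 t 9.43 F [-7.  -0.7  4.9] w 19.6 q6 -13.2 [ 529.75 -133.89   82.75]
[(-0.47, 0.22), (-0.51, 0.09), (-0.52, -0.04), (-0.49, -0.17), (-0.43, -0.3)]
[(-0.34, -0.4), (-0.22, -0.47), (-0.09, -0.51), (0.04, -0.52), (0.17, -0.49)]
[ 496.45675564 -156.18512192   39.97446728]
```

```bash
echo '[496.45,-156.2]'>axis.json; python3 nx.py -15 5 2
```

```text
ang 33.83 r 40.08 z 82.8 t 9.43 F [-7.  -0.7  4.9] w 19.6 q6 -13.2 [ 529.75 -133.89   82.75]
[(-0.47, 0.24), (-0.51, 0.11), (-0.52, -0.03), (-0.5, -0.16), (-0.44, -0.29)]
[(-0.35, -0.39), (-0.24, -0.47), (-0.11, -0.51), (0.03, -0.52), (0.16, -0.5)]
```

drive_tool(moves=[{"claw": 1, "dx": -0.47, "dy": 0.24, "dz": 0, "yaw": 0}, {"claw": 1, "dx": -0.51, "dy": 0.11, "dz": 0, "yaw": 0}, {"claw": 1, "dx": -0.52, "dy": -0.03, "dz": 0, "yaw": 0}, {"claw": 1, "dx": -0.5, "dy": -0.16, "dz": 0, "yaw": 0}, {"claw": 1, "dx": -0.44, "dy": -0.29, "dz": 0, "yaw": 0}])

```text
time_s: 10.05
ee_pos: [535.9, -170.7, 82.8]
ee_rot: [179.9, -0.6, 88.6]
force: [13.3, 13.0, -6.6]
gripper_width: 19.8
```

```bash
python3 nx.py -15 5 2
```

```text
ang -20.13 r 42.00 z 82.8 t 10.05 F [13.3 13.  -6.6] w 19.8 q6 -18.3 [ 535.89 -170.65   82.8 ]
[(-0.47, -0.23), (-0.39, -0.34), (-0.29, -0.43), (-0.17, -0.49), (-0.03, -0.52)]
[(0.1, -0.51), (0.23, -0.47), (0.34, -0.39), (0.43, -0.29), (0.49, -0.17)]
```

drive_tool(moves=[{"claw": 1, "dx": 0, "dy": 0, "dz": 0, "yaw": 0}, {"claw": 1, "dx": 0, "dy": 0, "dz": 0, "yaw": 0}])

```text
time_s: 10.3
ee_pos: [536.4, -170.5, 82.4]
ee_rot: [180.0, -0.7, 88.7]
force: [-5.3, 1.3, 5.3]
gripper_width: 19.6
```

```bash
python3 nx.py -6 5 1
```

```text
ang -19.76 r 42.44 z 82.4 t 10.30 F [-5.3  1.3  5.3] w 19.6 q6 -18.3 [ 536.39 -170.54   82.43]
[(-0.19, -0.08), (-0.19, -0.1), (-0.17, -0.12), (-0.16, -0.13), (-0.15, -0.15)]
```

```bash
python3 - <<'E'
from h import *
f=snap('wrist','wrist3.png');g=snap('top','top3.png')
for F in(f,g): print(proj(F,(496.45,-156.2,72)),[np.round(proj(F,(496.45+40*np.cos(a),-156.2+40*np.sin(a),122)),1).tolist() for a in np.radians([10,0,-10,-20,-30])])
a=g['color'][150:230,275:355]
cv2.imwrite('pics/z3.png',cv2.resize(a,(560,560),interpolation=cv2.INTER_CUBIC))
E
```

```text
(np.float64(189.06126897277545), np.float64(210.30207853274007)) [[255.3, 233.5], [257.0, 247.8], [256.0, 261.7], [252.3, 274.9], [246.3, 287.0]]
(np.float64(316.191990558656), np.float64(187.92472608329538)) [[314.9, 171.0], [317.6, 170.7], [320.3, 170.9], [322.9, 171.6], [325.4, 172.7]]
```

View pics/wrist3.png

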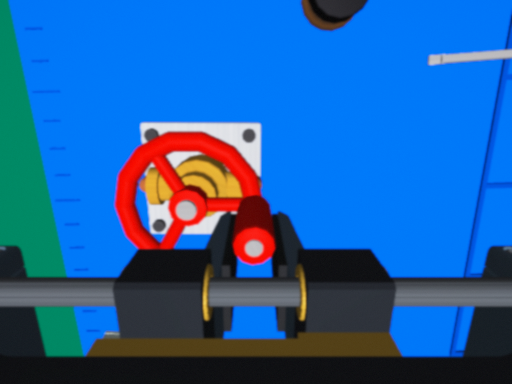

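View pics/z3.png

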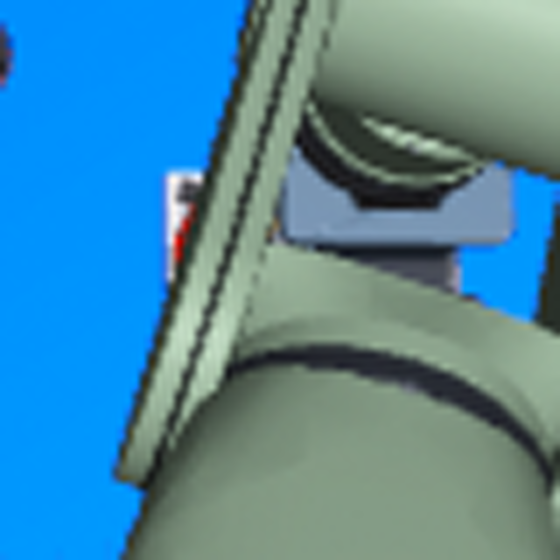

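drive_tool(moves=[{"claw": -0.3, "dx": 0, "dy": 0, "dz": 0, "yaw": 0}, {"claw": -0.3, "dx": 0, "dy": 0, "dz": 0, "yaw": 0}, {"claw": -0.3, "dx": 0, "dy": 0, "dz": 0, "yaw": 0}], grip_force=15)

```text
time_s: 10.78
ee_pos: [539.4, -171.5, 82.5]
ee_rot: [179.6, -0.6, 88.6]
force: [-0.0, 0.3, -1.0]
gripper_width: 46.7
```

```bash
python3 - <<'E'
from h import *
f=snap('wrist','wrist4.png');print(np.round(f['pose'],3).tolist())
s=telemetry.state();print(s['ee_pos'],s['ee_rot'],s['gripper_width'],s['force'])
print(proj(f,(496.45,-156.2,72)),[np.round(proj(f,(496.45+40*np.cos(a),-156.2+40*np.sin(a),122)),1).tolist() for a in np.radians([10,0,-10,-20])])
E
```

```text
[[1.0, -0.026, -0.001, 538.697], [-0.025, -0.958, -0.286, -89.767], [0.006, 0.286, -0.958, 253.447], [0.0, 0.0, 0.0, 1.0]]
[ 539.35580047 -171.49497015   82.48969557] [179.61270058  -0.58610491  88.61773609] 50.661239949771435 [ 0.7235831  -0.35930477 -0.3367307 ]
(np.float64(183.62726170656072), np.float64(209.102123924784)) [[248.9, 231.7], [250.7, 246.0], [249.8, 260.0], [246.3, 273.2]]
```

View pics/wrist4.png

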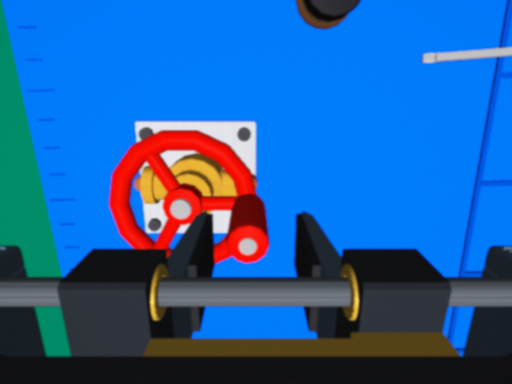

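drive_tool(moves=[{"claw": -0.5, "dx": 0.76, "dy": -0.17, "dz": 0, "yaw": 0}, {"claw": -0.5, "dx": 0, "dy": 0, "dz": 0, "yaw": 1}, {"claw": -0.5, "dx": 0, "dy": 0, "dz": 0, "yaw": 1}, {"claw": -0.5, "dx": 0, "dy": 0, "dz": 0, "yaw": 1}, {"claw": -0.5, "dx": 0, "dy": 0, "dz": 0, "yaw": 1}])

```text
time_s: 11.45
ee_pos: [535.4, -151.4, 82.5]
ee_rot: [-179.9, -0.8, 53.2]
force: [0.5, 0.3, 1.3]
gripper_width: 68.7
```

drive_tool(moves=[{"claw": -0.5, "dx": 0, "dy": 0, "dz": 0, "yaw": 1}, {"claw": -0.5, "dx": 0, "dy": 0, "dz": 0, "yaw": 1}, {"claw": -0.5, "dx": 0, "dy": 0, "dz": 0, "yaw": 1}, {"claw": -0.5, "dx": 0, "dy": 0, "dz": 0, "yaw": 1}, {"claw": -0.5, "dx": 0, "dy": 0, "dz": 0, "yaw": 1}])

```text
time_s: 12.08
ee_pos: [534.1, -146.0, 82.5]
ee_rot: [-179.3, -0.5, 8.8]
force: [-0.2, 0.4, 0.6]
gripper_width: 68.5
```

drive_tool(moves=[{"claw": -0.5, "dx": 0.04, "dy": 0.5, "dz": 0, "yaw": 0.95}, {"claw": -0.5, "dx": 0, "dy": 0, "dz": 0, "yaw": 0}])

```text
time_s: 12.32
ee_pos: [536.0, -153.8, 82.5]
ee_rot: [-179.2, -0.4, 0.5]
force: [-0.3, 0.3, 0.6]
gripper_width: 68.3
```

```bash
python3 - <<'E'
from h import *
f=snap('wrist','wrist5.png')
s=telemetry.state();print(s['ee_pos'],s['ee_rot'],s['gripper_width'],s['qpos'])
print(proj(f,(496.45,-156.2,72)),[np.round(proj(f,(496.45+40*np.cos(a),-156.2+40*np.sin(a),122)),1).tolist() for a in np.radians([10,0,-10,-20])])
E
```

```text
[ 535.70487766 -153.37176737   82.39840775] [-179.13737627   -0.33057296    0.57756881] 68.52274176689093 [-17.7149367   23.32766297 102.7101887    1.14174616  53.92446678
  71.03297619]
(np.float64(256.45218992569716), np.float64(286.31889720890615)) [[241.4, 274.9], [256.6, 274.0], [271.7, 275.4], [286.2, 279.1]]
```

View pics/wrist5.png

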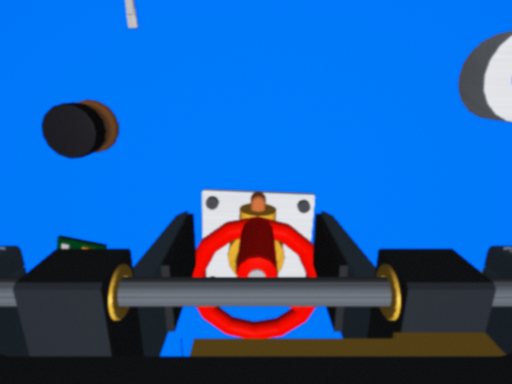

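drive_tool(moves=[{"claw": 1, "dx": 0, "dy": 0.13, "dz": 0, "yaw": 0.05}, {"claw": 1, "dx": 0, "dy": 0, "dz": 0, "yaw": 0}, {"claw": 1, "dx": 0, "dy": 0, "dz": 0, "yaw": 0}, {"claw": 1, "dx": 0, "dy": 0, "dz": 0, "yaw": 0}, {"claw": 1, "dx": 0, "dy": 0, "dz": 0, "yaw": 0}], grip_force=25)

```text
time_s: 13.0
ee_pos: [535.3, -154.9, 82.3]
ee_rot: [-179.1, -0.3, 0.4]
force: [0.5, -0.3, -1.1]
gripper_width: 21.2
```

drive_tool(moves=[{"claw": 1, "dx": 0, "dy": 0, "dz": 0, "yaw": 0}, {"claw": 1, "dx": 0, "dy": 0, "dz": 0, "yaw": 0}])

```text
time_s: 13.25
ee_pos: [535.3, -155.1, 82.3]
ee_rot: [-179.1, -0.3, 0.4]
force: [0.8, 1.0, 0.5]
gripper_width: 19.3
```

```bash
python3 nx.py -6 5 1
```

```text
ang 1.64 r 38.85 z 82.3 t 13.25 F [0.8 1.  0.5] w 19.3 q6 71.1 [ 535.28 -155.09   82.29]
[(-0.01, 0.21), (-0.03, 0.21), (-0.05, 0.2), (-0.07, 0.2), (-0.09, 0.19)]
```

drive_tool(moves=[{"claw": 1, "dx": 0, "dy": 0.15, "dz": 0, "yaw": 0}, {"claw": 1, "dx": 0, "dy": 0.15, "dz": 0, "yaw": 0}, {"claw": 1, "dx": 0, "dy": 0.2, "dz": 0, "yaw": 0}])

```text
time_s: 13.62
ee_pos: [535.2, -155.6, 82.3]
ee_rot: [-178.0, -0.2, 0.0]
force: [1.8, 14.9, 1.9]
gripper_width: 20.2
```

```bash
python3 nx.py -6 5 1; python3 -c "
from h import *
s=telemetry.state();print(s['ee_rot'],s['force'])"
```

```text
ang 0.88 r 38.79 z 82.3 t 13.62 F [ 1.8 14.9  1.9] w 20.2 q6 70.0 [ 535.24 -155.6    82.28]
[(-0.01, 0.21), (-0.03, 0.21), (-0.05, 0.2), (-0.07, 0.2), (-0.09, 0.19)]
[-1.78048368e+02 -2.37373770e-01  3.96218636e-02] [ 1.75617555 14.90715604  1.88492524]
```

drive_tool(moves=[{"claw": 1, "dx": 0, "dy": 0, "dz": 0, "yaw": 0}, {"claw": 1, "dx": 0, "dy": 0, "dz": 0, "yaw": 0}])

```text
time_s: 13.88
ee_pos: [535.3, -155.2, 82.3]
ee_rot: [-178.1, -0.2, 0.1]
force: [-0.9, 1.1, -0.4]
gripper_width: 19.7
```

```bash
cat > ref.py <<'E'
from h import *
import sys
f=snap('wrist',sys.argv[1]); s=telemetry.state()
from scipy.spatial.transform import Rotation as R
z=R.from_euler('xyz',s['ee_rot'],degrees=True).as_matrix()[:,2]
print(s['time_s'],s['ee_pos'],s['ee_rot'],'grasp',np.round(s['ee_pos']-19*z,2),np.round(s['force'],1),s['gripper_width'])
E
python3 ref.py wstop.png; python3 nx.py 15 5 2
```

```text
13.925 [ 535.25281727 -155.22374057   82.28446387] [-1.78064227e+02 -2.30467941e-01  1.13175199e-01] grasp [ 535.18 -155.87  101.27] [-0.5  0.5  1.1] 19.654454285501927
ang 1.44 r 38.82 z 82.3 t 13.93 F [-0.5  0.5  1.1] w 19.7 q6 70.0 [ 535.25 -155.22   82.28]
[(-0.08, -0.52), (-0.21, -0.48), (-0.33, -0.41), (-0.42, -0.31), (-0.49, -0.19)]
[(-0.52, -0.06), (-0.52, 0.08), (-0.48, 0.21), (-0.41, 0.33), (-0.31, 0.42)]
```

View pics/wstop.png

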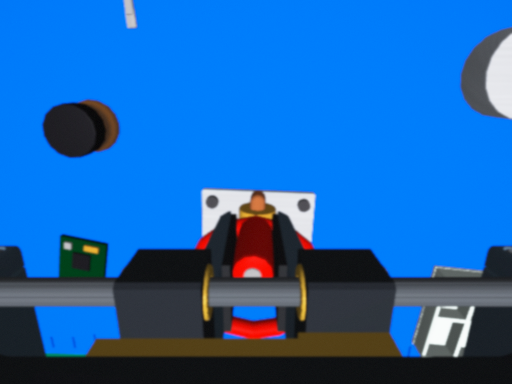

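drive_tool(moves=[{"claw": 1, "dx": -0.08, "dy": -0.52, "dz": 0, "yaw": 0}, {"claw": 1, "dx": -0.21, "dy": -0.48, "dz": 0, "yaw": 0}, {"claw": 1, "dx": -0.33, "dy": -0.41, "dz": 0, "yaw": 0}, {"claw": 1, "dx": -0.42, "dy": -0.31, "dz": 0, "yaw": 0}, {"claw": 1, "dx": -0.49, "dy": -0.19, "dz": 0, "yaw": 0}])

```text
time_s: 14.55
ee_pos: [507.4, -116.0, 82.5]
ee_rot: [-178.2, -0.7, 0.1]
force: [3.6, -1.6, -4.8]
gripper_width: 19.6
```

```bash
python3 nx.py 15 5 2
```

```text
ang 74.81 r 41.64 z 82.5 t 14.55 F [ 3.6 -1.6 -4.8] w 19.6 q6 73.0 [ 507.36 -116.02   82.48]
[(-0.52, -0.07), (-0.52, 0.07), (-0.48, 0.2), (-0.42, 0.32), (-0.32, 0.41)]
[(-0.2, 0.48), (-0.07, 0.52), (0.07, 0.52), (0.2, 0.48), (0.32, 0.42)]
```

drive_tool(moves=[{"claw": 1, "dx": -0.52, "dy": -0.07, "dz": 0, "yaw": 0}, {"claw": 1, "dx": -0.52, "dy": 0.07, "dz": 0, "yaw": 0}, {"claw": 1, "dx": -0.48, "dy": 0.2, "dz": 0, "yaw": 0}, {"claw": 1, "dx": -0.42, "dy": 0.32, "dz": 0, "yaw": 0}, {"claw": 1, "dx": -0.32, "dy": 0.41, "dz": 0, "yaw": 0}])

```text
time_s: 15.18
ee_pos: [459.9, -135.6, 82.4]
ee_rot: [-178.3, -1.0, 0.1]
force: [6.5, 0.1, -4.9]
gripper_width: 19.9
```

```bash
python3 nx.py 15 5 2
```

```text
ang 150.52 r 41.95 z 82.4 t 15.18 F [ 6.5  0.1 -4.9] w 19.9 q6 69.1 [ 459.93 -135.56   82.36]
[(-0.2, 0.48), (-0.06, 0.52), (0.07, 0.52), (0.2, 0.48), (0.32, 0.41)]
[(0.42, 0.31), (0.48, 0.2), (0.52, 0.06), (0.52, -0.07), (0.48, -0.2)]
```

drive_tool(moves=[{"claw": 1, "dx": -0.18, "dy": 0.48, "dz": 0, "yaw": 0}, {"claw": 1, "dx": -0.04, "dy": 0.52, "dz": 0, "yaw": 0}, {"claw": 1, "dx": 0.1, "dy": 0.52, "dz": 0, "yaw": 0}, {"claw": 1, "dx": 0.22, "dy": 0.48, "dz": 0, "yaw": 0}, {"claw": 1, "dx": 0.32, "dy": 0.41, "dz": 0, "yaw": 0}])

```text
time_s: 15.8
ee_pos: [467.1, -182.5, 82.1]
ee_rot: [-177.6, -1.0, -0.3]
force: [4.5, 8.6, -0.1]
gripper_width: 20.0
```

```bash
python3 nx.py 15 5 2
```

```text
ang -138.08 r 39.43 z 82.1 t 15.80 F [ 4.5  8.6 -0.1] w 20.0 q6 63.9 [ 467.11 -182.54   82.11]
[(0.4, 0.34), (0.47, 0.22), (0.51, 0.09), (0.52, -0.04), (0.49, -0.18)]
[(0.43, -0.3), (0.34, -0.4), (0.22, -0.47), (0.09, -0.51), (-0.04, -0.52)]
```

drive_tool(moves=[{"claw": 1, "dx": 0.4, "dy": 0.34, "dz": 0, "yaw": 0}, {"claw": 1, "dx": 0.47, "dy": 0.22, "dz": 0, "yaw": 0}, {"claw": 1, "dx": 0.51, "dy": 0.09, "dz": 0, "yaw": 0}, {"claw": 1, "dx": 0.52, "dy": -0.04, "dz": 0, "yaw": 0}, {"claw": 1, "dx": 0.49, "dy": -0.18, "dz": 0, "yaw": 0}])

```text
time_s: 16.42
ee_pos: [508.2, -191.7, 82.2]
ee_rot: [-177.3, -0.1, -0.4]
force: [-2.8, -4.2, -0.4]
gripper_width: 19.7
```

```bash
python3 nx.py 15 5 2
```

```text
ang -71.68 r 37.37 z 82.2 t 16.43 F [-2.8 -4.2 -0.4] w 19.7 q6 65.2 [ 508.2  -191.68   82.21]
[(0.47, -0.23), (0.39, -0.34), (0.29, -0.43), (0.17, -0.49), (0.03, -0.52)]
[(-0.1, -0.51), (-0.23, -0.47), (-0.34, -0.39), (-0.43, -0.29), (-0.49, -0.17)]
```

drive_tool(moves=[{"claw": 1, "dx": 0.47, "dy": -0.23, "dz": 0, "yaw": 0}, {"claw": 1, "dx": 0.39, "dy": -0.34, "dz": 0, "yaw": 0}, {"claw": 1, "dx": 0.29, "dy": -0.43, "dz": 0, "yaw": 0}, {"claw": 1, "dx": 0.17, "dy": -0.49, "dz": 0, "yaw": 0}, {"claw": 1, "dx": 0.03, "dy": -0.52, "dz": 0, "yaw": 0}])

```text
time_s: 17.05
ee_pos: [535.0, -149.6, 82.4]
ee_rot: [-177.3, 0.3, -0.3]
force: [-4.6, -4.5, -1.6]
gripper_width: 19.8
```

```bash
python3 nx.py 15 5 2
```

```text
ang 9.72 r 39.12 z 82.4 t 17.05 F [-4.6 -4.5 -1.6] w 19.8 q6 70.3 [ 535.01 -149.6    82.36]
[(-0.16, -0.5), (-0.28, -0.44), (-0.39, -0.35), (-0.46, -0.24), (-0.51, -0.11)]
[(-0.52, 0.02), (-0.5, 0.16), (-0.44, 0.28), (-0.35, 0.39), (-0.24, 0.46)]
```

drive_tool(moves=[{"claw": 1, "dx": -0.16, "dy": -0.5, "dz": 0, "yaw": 0}, {"claw": 1, "dx": -0.28, "dy": -0.44, "dz": 0, "yaw": 0}, {"claw": 1, "dx": -0.39, "dy": -0.35, "dz": 0, "yaw": 0}, {"claw": 1, "dx": -0.46, "dy": -0.24, "dz": 0, "yaw": 0}, {"claw": 1, "dx": -0.51, "dy": -0.11, "dz": 0, "yaw": 0}])

```text
time_s: 17.68
ee_pos: [499.6, -114.1, 82.6]
ee_rot: [-177.4, -0.0, -0.3]
force: [3.2, -4.8, -9.5]
gripper_width: 19.8
```

```bash
python3 nx.py 15 5 2
```

```text
ang 85.75 r 42.18 z 82.6 t 17.68 F [ 3.2 -4.8 -9.5] w 19.8 q6 72.6 [ 499.58 -114.13   82.63]
[(-0.52, 0.03), (-0.5, 0.17), (-0.44, 0.29), (-0.35, 0.39), (-0.23, 0.47)]
[(-0.1, 0.51), (0.03, 0.52), (0.17, 0.5), (0.29, 0.44), (0.39, 0.35)]
```

drive_tool(moves=[{"claw": 1, "dx": -0.52, "dy": 0.05, "dz": 0, "yaw": 0}, {"claw": 1, "dx": -0.5, "dy": 0.19, "dz": 0, "yaw": 0}, {"claw": 1, "dx": -0.43, "dy": 0.3, "dz": 0, "yaw": 0}, {"claw": 1, "dx": -0.33, "dy": 0.39, "dz": 0, "yaw": 0}, {"claw": 1, "dx": -0.2, "dy": 0.47, "dz": 0, "yaw": 0}])

```text
time_s: 18.3
ee_pos: [457.4, -140.8, 82.4]
ee_rot: [-177.1, -0.2, -0.4]
force: [3.0, 2.9, -2.5]
gripper_width: 19.8
```

```bash
python3 nx.py 15 5 2
```

```text
ang 158.41 r 41.97 z 82.4 t 18.30 F [ 3.   2.9 -2.5] w 19.8 q6 67.8 [ 457.43 -140.76   82.41]
[(-0.12, 0.51), (0.01, 0.52), (0.15, 0.5), (0.27, 0.45), (0.38, 0.36)]
[(0.46, 0.25), (0.51, 0.12), (0.52, -0.01), (0.5, -0.15), (0.45, -0.27)]
```

drive_tool(moves=[{"claw": 1, "dx": -0.09, "dy": 0.51, "dz": 0, "yaw": 0}, {"claw": 1, "dx": 0.04, "dy": 0.52, "dz": 0, "yaw": 0}, {"claw": 1, "dx": 0.17, "dy": 0.5, "dz": 0, "yaw": 0}, {"claw": 1, "dx": 0.28, "dy": 0.45, "dz": 0, "yaw": 0}, {"claw": 1, "dx": 0.38, "dy": 0.36, "dz": 0, "yaw": 0}])

```text
time_s: 18.92
ee_pos: [474.9, -188.5, 82.1]
ee_rot: [-176.7, -0.4, -0.7]
force: [3.4, 12.2, 1.0]
gripper_width: 20.0
```

```bash
python3 nx.py 15 5 2
```

```text
ang -123.72 r 38.85 z 82.1 t 18.93 F [ 3.4 12.2  1. ] w 20.0 q6 63.3 [ 474.88 -188.52   82.05]
[(0.47, 0.22), (0.51, 0.09), (0.52, -0.04), (0.49, -0.17), (0.43, -0.3)]
[(0.34, -0.4), (0.22, -0.47), (0.09, -0.51), (-0.04, -0.52), (-0.17, -0.49)]
```

drive_tool(moves=[{"claw": 1, "dx": 0.47, "dy": 0.2, "dz": 0, "yaw": 0}, {"claw": 1, "dx": 0.51, "dy": 0.07, "dz": 0, "yaw": 0}, {"claw": 1, "dx": 0.52, "dy": -0.05, "dz": 0, "yaw": 0}, {"claw": 1, "dx": 0.49, "dy": -0.17, "dz": 0, "yaw": 0}])

```text
time_s: 19.42
ee_pos: [511.2, -190.4, 82.1]
ee_rot: [-176.5, 0.3, -0.7]
force: [-4.8, 1.5, 2.8]
gripper_width: 19.9
```

```bash
python3 ref.py w9.png; python3 nx.py 10 5 1
```

```text
19.475 [ 512.53967757 -189.86646624   82.08830071] [-176.4575596     0.25568947   -0.69807916] grasp [ 512.61 -191.04  101.05] [-3.3  2.1  2.7] 20.1607634365954
ang -64.46 r 37.31 z 82.1 t 19.48 F [-3.3  2.1  2.7] w 20.2 q6 65.0 [ 512.54 -189.87   82.09]
[(0.3, -0.18), (0.26, -0.23), (0.22, -0.27), (0.17, -0.31), (0.11, -0.33)]
```

View pics/w9.png

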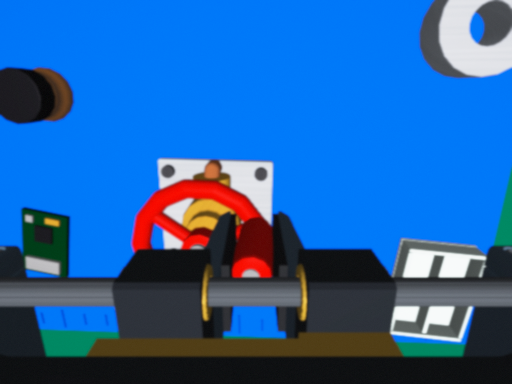

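drive_tool(moves=[{"claw": 1, "dx": 0.31, "dy": -0.18, "dz": 0, "yaw": 0}, {"claw": 1, "dx": 0.27, "dy": -0.22, "dz": 0, "yaw": 0}, {"claw": 1, "dx": 0.22, "dy": -0.27, "dz": 0, "yaw": 0}, {"claw": 1, "dx": 0.17, "dy": -0.31, "dz": 0, "yaw": 0}, {"claw": 1, "dx": 0.11, "dy": -0.33, "dz": 0, "yaw": 0}])

```text
time_s: 20.1
ee_pos: [533.5, -164.9, 82.3]
ee_rot: [-176.7, 0.5, -0.6]
force: [-4.1, -3.2, -2.1]
gripper_width: 19.8
```

```bash
python3 ref.py w10.png; python3 nx.py 5 5 1
```

```text
20.15 [ 533.74135368 -163.98623626   82.34715838] [-176.64281626    0.5251422    -0.57364408] grasp [ 533.9  -165.1   101.31] [-2.8 -1.4 -2.9] 20.083691378967302
ang -11.79 r 38.10 z 82.3 t 20.15 F [-2.8 -1.4 -2.9] w 20.1 q6 68.5 [ 533.74 -163.99   82.35]
[(0.03, -0.17), (0.01, -0.17), (-0.0, -0.17), (-0.02, -0.17), (-0.03, -0.17)]
```

drive_tool(moves=[{"claw": 1, "dx": 0.03, "dy": -0.18, "dz": 0, "yaw": 0}, {"claw": 1, "dx": 0.02, "dy": -0.17, "dz": 0, "yaw": 0}, {"claw": 1, "dx": 0, "dy": 0, "dz": 0, "yaw": 0}, {"claw": 1, "dx": 0, "dy": 0, "dz": 0, "yaw": 0}])

```text
time_s: 20.65
ee_pos: [535.0, -156.7, 82.4]
ee_rot: [-176.7, 0.5, -0.6]
force: [-2.8, -2.0, -2.0]
gripper_width: 20.2
```

```bash
python3 ref.py w11.png
```

```text
20.7 [ 534.98796828 -156.72634776   82.34946415] [-176.68247276    0.51469402   -0.55701699] grasp [ 535.15 -157.83  101.32] [-2.5 -2.3 -2.1] 20.06540420554823
```

drive_tool(moves=[{"claw": 1, "dx": 0, "dy": -0.11, "dz": 0, "yaw": 0}, {"claw": 1, "dx": 0, "dy": 0, "dz": 0, "yaw": 0}, {"claw": 1, "dx": 0, "dy": 0, "dz": 0, "yaw": 0}])

```text
time_s: 21.08
ee_pos: [535.1, -154.6, 82.4]
ee_rot: [-176.7, 0.5, -0.6]
force: [-3.0, -2.1, -3.0]
gripper_width: 19.9
```

```bash
python3 ref.py w12.png; python3 - <<'E'
from h import *
F=[np.load('pics/%s.npz'%n) for n in('wstop.png','w12.png')]
for f in F:
  c=f['color']; print([np.round(proj(f,p),1) for p in((496.45,-156.2,72),(536.45,-156.2,122))])
cv2.imwrite('pics/cmp.png',np.hstack([cv2.resize(f['color'][170:350,180:340],None,fx=2.4,fy=2.4) for f in F]))
E
```

```text
21.125 [ 535.10009514 -154.60665902   82.3973649 ] [-176.6845064     0.49767329   -0.580799  ] grasp [ 535.25 -155.71  101.36] [-2.9 -1.  -2. ] 19.82219901871222
[array([254.9, 285.3]), array([251.7, 272.9])]
[array([256.9, 284.5]), array([250.7, 273.5])]
```

View pics/cmp.png

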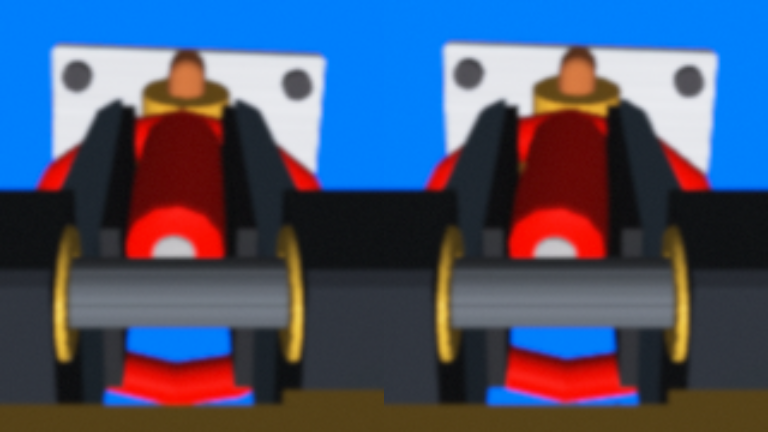

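drive_tool(moves=[{"claw": 1, "dx": 0, "dy": 0, "dz": 0, "yaw": 0}, {"claw": 1, "dx": 0, "dy": 0, "dz": 0, "yaw": 0}])

```text
time_s: 21.38
ee_pos: [535.1, -154.6, 82.4]
ee_rot: [-176.7, 0.5, -0.6]
force: [-3.2, -2.4, -3.2]
gripper_width: 19.9
```

```bash
python3 ref.py w13.png; python3 -c "
from h import *
snap('scene','scene13.png')"
```

```text
21.425 [ 535.08675825 -154.62855532   82.38381644] [-176.68383131    0.4976295    -0.58652221] grasp [ 535.24 -155.73  101.35] [-2.7 -1.6 -1.7] 19.95081181701175
```

View pics/scene13.png

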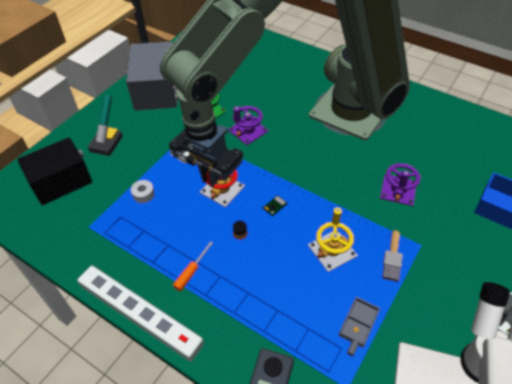

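The scene is unchanged: the yellow handle is at (337,213) and the other items are where they started. The pose is steady, so I'm handing in.

```bash
python3 -c "
from h import *
print(job.job_done())"
```

```text
the job is handed in; nothing more can be done
None
```

The red valve is reset. I closed its wheel clockwise against the stop, backed it off two full turns, and handed the job in at about 21.4 s with the red handle still gripped at 25 N.

- **Stop:** It came after about 0.9 of a turn. On the first contact the handle slipped about 14 mm along the pads, so I opened, re-centred, turned the jaws 90° and regripped. A second push of about 10 mm moved the wheel only 0.5 mm and read 15 N, so it was at the stop.
- **Two turns back:** Counting the handle's angle call by call gave two full revolutions. The grasp point ended at y = -155.7 mm, against -155.9 mm at the relaxed stop, less than 1° of wheel. The wrist pictures at the stop and at the end match.
- **Other checks:** The last scene picture shows the yellow valve and the visible items where they were. The gripper hides the screw tray there, but an earlier wrist picture shows it undamaged. The highest force I saw was about 20 N, though it was only read at the end of each move.
- **What was off:** The top and scene cameras disagreed by about 6 mm on the valve's position. I used the axis fitted to the handle's own path instead. The tool ended tilted about 3°, with 2–4 N left on the wrist, and the pose held steady.

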